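# Load a tube rack into the sloping rack reader

## Task

Lift the red tube rack by its fin, set it down gently, still in the grip, on the blue landing patch of the reader's sloping deck with its long side pointing down the slope, then let go so that it slides down by itself until the spring ball nose catches it. Then, with the shut gripper on its uphill end, press it fully home into the corner, flush against both the side rail and the yellow end stop, and keep pressing it against the stop with a firm, steady 10 to 15 N for about a second (never more than 25 N) before backing away. Leave everything else on the bench where it is.

Things in the scene. Friction and masses are not known exactly. Their poses are not given: they have to be found in the camera images.
- rack: red tube rack with lift fin: plastic block 100 (x) x 62 (y) x 30 (z) mm, about 0.3 kg, tube caps 4 mm proud of its top. Along the middle of its top a solid fin, 60 mm long (x), 12 mm thick (y), rises from z = 30 to 70 mm: grip it there. Origin: centre of the underside, z up. Its ends are alike, either may go first.
- deck: sloping aluminium deck of the rack reader, smooth (friction about 0.25). x points down the slope (22 degrees), y away from the side rail (10 degrees up), z out of the surface. Origin: point of the surface under the middle of the rack when the rack is fully home, 55 mm above the table. Reaches from x = -190 to 58, y = -49 to 61 mm; a curb 8 mm high at y = 57 mm, x below -20.
- landing (a point): middle of the flat blue landing patch (100 x 62 mm) on the upper part of the deck, at x = -115, y = +5, z = 0 mm of the deck: the rack's underside centre is set down here, its long side along the deck's x. Let go, it slides down by itself.
- rail (a point): point on the inner face of the rigid steel side rail, at x = 0, y = -31, z = 8 mm of the deck; the rail runs along the full deck, 16 mm high, 12 mm thick. The rack's long side ends flush against it.
- endstop: yellow end stop at the deck's low end, a rigid upright plate 8 (x) x 80 (y) x 22 (z) mm, axes as the deck; origin: middle of the lower edge of the face that the rack's end meets, at x = +50 mm of the deck. A white reader box, top 70 mm above the table, stands 20 to 70 mm beyond it.
- ball (a point): centre of the white spring ball nose (radius 14 mm) opposite the rail, at x = 14, y = 41.5, z = 15.5 mm of the deck, so 3.5 mm in the rack's way; black housing behind it, top at z = 29. It catches the sliding rack some 35 to 45 mm short of home. Getting past it takes up to about 8 N along x, then 1 to 5 N of friction; unpushed, the rack stays put.
- plunger (a joint): how far the ball nose is pressed back along the deck's y, in m: 0 when free, 0.0035 when the rack is beside it; sprung with 4.4 N at 0 and 5.8 N at 0.0035
- station: the whole rack reader, fixed to the table: grey base plate 150 (x) x 305 (y) x 12 mm, posts, sloping deck, end stop, ball nose, white reader box. Origin on the table straight below the deck's origin; z up; the deck slopes down towards its -y, the rail is on its -x side.
- tipbox_red: bystander: red pipette tip box with a white top, no fin, 115 x 80 x 51 mm; origin: centre of the underside
- tipbox_green: bystander: green pipette tip box, 115 x 80 x 51 mm; origin: centre of the underside
- tipbox_blue: bystander: blue pipette tip box, 115 x 80 x 51 mm; origin: centre of the underside
- tube_stand: bystander: blue stand with five tall capped tubes, 55 x 190 x 105 mm; origin: centre of the underside
- reagent: bystander: amber bottle with an orange cap, 70 mm across, 160 mm tall; origin: centre of the underside
- beaker: bystander: glass beaker, 72 mm across, 90 mm tall; origin: centre of the underside
- label_box: bystander: yellow box, 60 x 60 x 55 mm; origin: centre of the underside
Mind the look-alikes: they are no part of the job. Leave any purple look-alike of the rack alone.

How it is judged:
By the outcome, as a careful person would: the job done as asked, in the order asked, and still so for the second after the job is handed in, with the robot touching nothing.
It also fails if it takes over 70 s, if anything falls off the work surface, if the arm or the gripper's body presses on something with over 40 N, if the wrist force passes 120 N, or if a joint passes its speed limit or range.

## Robot

A 6-joint arm with a two-finger parallel gripper is mounted at the origin on the work surface. World frame = base frame: x ahead of the robot, y to its left, z up, the work surface at z = 0. Lengths are in m, angles in degrees, forces in N, time in s.
With the tool pointing down it reaches from about 0.4 to 0.825 m from the base axis. Payload 7 kg.
Tool frame: the origin (TCP) lies midway between the tips of the shut fingers; the grasp point (between the pads) lies r.grasp_offset behind it (r.grasp_offset is the distance from the TCP to the grasp point, in m); x points along the fingers, z is the direction in which the jaws open and shut, and the axes are right-handed (so a half turn about x gives the same grasp; the last joint's range is limited). The gripper opens to 88 mm and grips with 3 to 60 N. Pads are 19 mm wide; open, the fingers measure 130 mm over their backs; the gripper's body (78 mm by 193 mm) begins 47 mm behind the grasp point.
Start: joints at [81.595, 20.546, 0.682, 0, -70.136, -16.507], TCP at [0.284, 0.612, 0.227] pointing down, gripper open.
Joint ranges: [-176.03, 176.03], [-82.01, 121.73], [-58.28, 71.71], [-173.87, 95.51], [-174.79, -0.11], [-173.66, 173.66]. Speed limits (degrees/s): [136.94, 136.94, 172.46, 180, 180, 180].

## Interface

Orientations are given as [roll, pitch, yaw] about the fixed x, y, z axes, in that order (R = Rz(yaw) Ry(pitch) Rx(roll)).
In Python, from plant import readout, vision, close_job, r gives the robot as it stands.
- The arm moves only by the shell command python3 -m handwheel 'ROWS' [OPENING] [FORCE]. ROWS is JSON, a list that holds one entry, the list of rows, each a list of 4 numbers: the shift along the world's x, y, z in units of 40 mm (1.0 is 40 mm), then the turn about the world's z in units of 5 degrees (1.0 is 5 degrees). In form: [[[tx, ty, tz, roll], ...]]. A call has 1 to 8 rows; each row shifts and turns the pose as measured when the row begins; what a row does not reach is not made up. A row lasts 1/10 s, in which the tool goes at most 50 mm and 8.59 degrees, less where a joint would pass 70% of its speed; a pose out of reach is approached as far as the arm can. A call is refused whole if a number of a shift passes 1 or a number of a turn 1, either way. A call with a gripper value outside its range is refused whole. OPENING is the finger opening in mm, from 0 to 87.6, set as the call begins (- or left out, the last holds). The fingers move at their own pace and stop on an object; FORCE is the grip in N (left out, the last holds). Time passes only in rows, so rows that do not move let the fingers close. It gives the time, the measured TCP pose, the force and the opening at its end, in the units of the state.
- readout.get_state(): the state, without advancing time (a new reading comes with each control period).
- vision.capture(name): name is "scene" or "top" or "wrist"; returns the picture (480x640x3 uint8, blue, green, red); there is no depth.
- vision.get_calibration(name): a dict with "intrinsics" (3x3 intrinsics, pixels), "dist" ([k1, k2, p1, p2, k3] as OpenCV has them; the pictures are not rectified), "pose" (4x4, takes a point from camera to world coordinates). Camera axes: x right, y up, looking along -z (the intrinsics and any distortion apply to the point x, -y, -z); pixel columns grow to the right and rows downward; lengths in m; the calibration is good to about 2 mm. A picture is of the moment at which its call begins: read the wrist's pose just before it. get_calibration takes no time and is no camera call; for the wrist camera it gives the pose at the moment of the call.
- close_job(): hands the job in, once; it reports no verdict.
The state is a dict: "time_s": time; "joints": joint angles; "qd": joint speeds; "joint_torque": joint torques, N m; "tcp_pos": TCP position; "eef_rot": TCP orientation; "contact_force": force on the tool from outside, world axes, zero at the start; "moment": the same for the moment, N m; "gripper_width": finger opening in m.
Only numpy, scipy, OpenCV 4.12 (cv2) and the standard library are available. Lean on these libraries where they do the work, as an engineer would, in place of code of your own. Each camera call takes 0.05 s, during which the arm holds its last target.

## Working session

There is one attempt and no reset: what is moved stays moved. The work goes in short steps, Python scripts to look and compute and a shell command to move; the robot and the scene stay as the last step left them, time stands still between calls to the robot, and variables do not carry over. Pictures are saved under pics/ and viewed, and the job is handed in when it is done.

```bash
ls; mkdir -p pics; python3 - <<'E'
from plant import readout, vision, r
import cv2
s=readout.get_state();print(s); print(r.grasp_offset)
for n in ("scene","top","wrist"):
    c=vision.get_calibration(n);print(n,c)
    cv2.imwrite(f"pics/{n}0.png",vision.capture(n))
E
```

```text
pics
{'time_s': 0.0, 'joints': array([ 8.15956469e+01,  2.05921636e+01,  6.34995888e-01, -2.13904380e-02,
       -7.01358131e+01, -1.65083677e+01]), 'qd': array([-0.09922289, -0.04721256,  0.00761958, -0.10584721, -0.0637697 ,
        0.07508568]), 'joint_torque': array([ 1.57960349e-03, -5.82718241e+01,  2.93050486e+01,  6.99740052e+00,
        6.74753683e-03, -1.63914242e-04]), 'tcp_pos': array([0.28413136, 0.61175426, 0.22561975]), 'eef_rot': array([   4.30691883,   89.90486891, -110.61308655]), 'contact_force': array([-1.1400452 , -0.51619363, -1.1388465 ]), 'moment': array([ 0.02412467, -0.0461315 , -0.0288911 ]), 'gripper_width': 0.08792678919924493}
0.0188
scene {'intrinsics': array([[496.57671524,   0.        , 315.2878757 ],
       [  0.        , 496.57671524, 241.94338943],
       [  0.        ,   0.        ,   1.        ]]), 'dist': array([-0.10387939,  0.        ,  0.        ,  0.        ,  0.        ]), 'pose': array([[ 0.66659314, -0.65554259,  0.35484855,  1.09293582],
       [ 0.74529507,  0.57734329, -0.33348161, -0.49797723],
       [ 0.01374197,  0.48676343,  0.873
[... 501 characters left out ...]
8,  0.99190871,  1.58202822],
       [ 0.        ,  0.        ,  0.        ,  1.        ]])}
wrist {'intrinsics': array([[369.42547266,   0.        , 326.62876352],
       [  0.        , 369.42547266, 243.58844269],
       [  0.        ,   0.        ,   1.        ]]), 'dist': array([-0.03087526,  0.        ,  0.        ,  0.        ,  0.        ]), 'pose': array([[-4.20541287e-01,  8.74200906e-01,  2.42729894e-01,
         3.49301123e-01],
       [-9.07273133e-01, -4.05417320e-01, -1.11768772e-01,
         5.81055807e-01],
       [ 6.98541144e-04, -2.67225695e-01,  9.63633717e-01,
         3.83899540e-01],
       [ 0.00000000e+00,  0.00000000e+00,  0.00000000e+00,
         1.00000000e+00]])}
```

View pics/scene0.png

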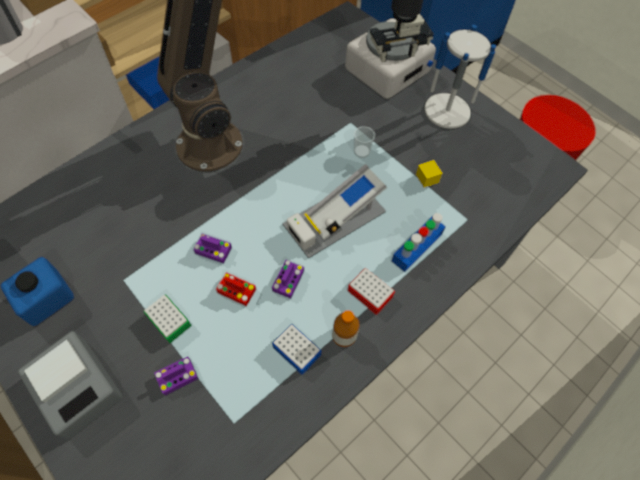

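View pics/top0.png

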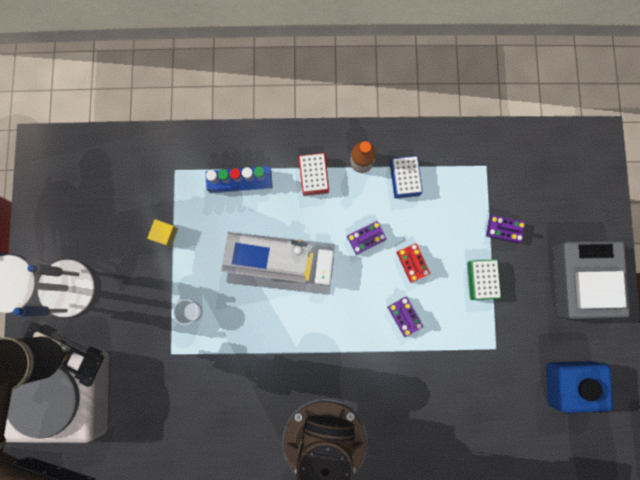

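View pics/wrist0.png

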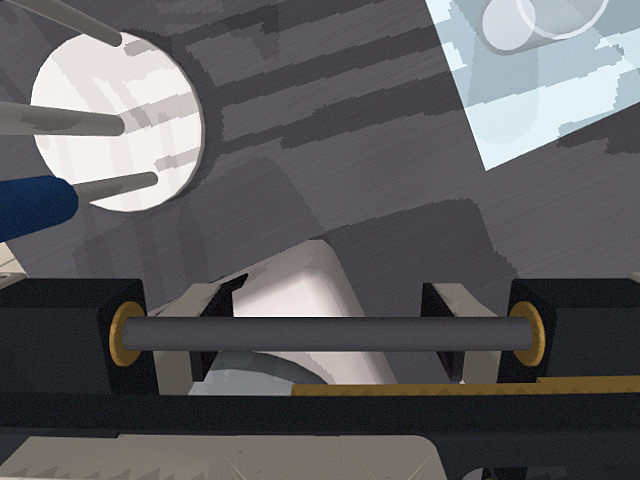

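```bash
python3 - <<'E'
import cv2,numpy as np
t=cv2.imread('pics/top0.png');s=cv2.imread('pics/scene0.png')
a=cv2.resize(t[220:350,340:470],None,fx=3,fy=3,interpolation=2)
b=cv2.resize(s[220:350,180:310],None,fx=3,fy=3,interpolation=2)
cv2.imwrite('pics/c1.png',np.hstack([a,b]))
a=cv2.resize(t[220:300,210:350],None,fx=5,fy=5,interpolation=2)
cv2.imwrite('pics/c2.png',a)
b=cv2.resize(s[155:265,270:400],None,fx=5,fy=5,interpolation=2)
cv2.imwrite('pics/c3.png',b)
E
```

```text
(no output)
```

View pics/c1.png

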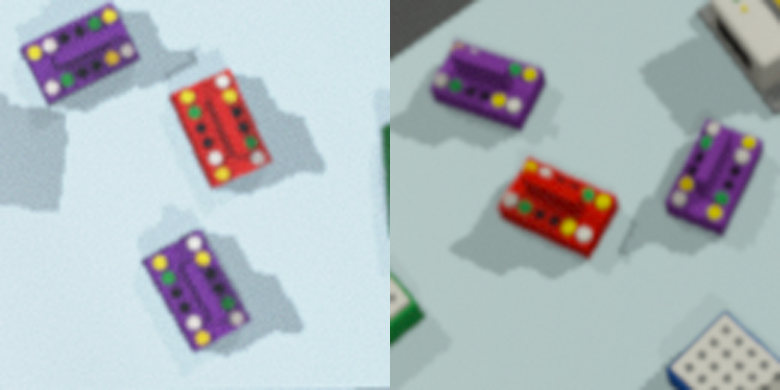

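View pics/c2.png

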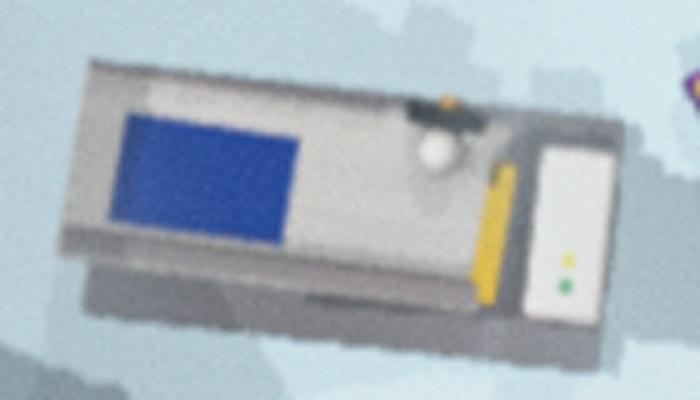

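View pics/c3.png

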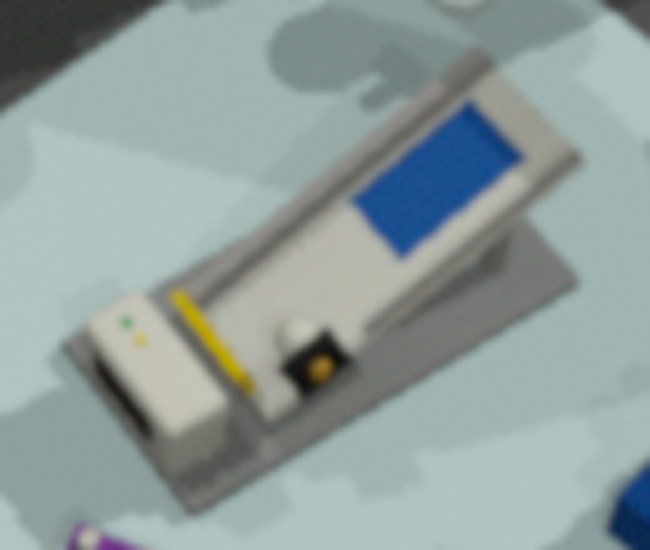

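```bash
cat > h.py <<'E'
import cv2,numpy as np
from plant import vision
def ray(c,uv):
    uv=np.atleast_2d(np.array(uv,float))
    n=cv2.undistortPoints(uv[:,None],c['intrinsics'],c['dist'])[:,0]
    d=np.c_[n[:,0],-n[:,1],-np.ones(len(n))]@c['pose'][:3,:3].T
    return c['pose'][:3,3],d/np.linalg.norm(d,axis=1)[:,None]
def plane(c,uv,z):
    o,d=ray(c,uv); return o+d*((z-o[2])/d[:,2])[:,None]
def tri(cs,uvs):
    A=np.zeros((3,3));b=np.zeros(3);R=[]
    for c,uv in zip(cs,uvs):
        o,d=ray(c,uv);d=d[0];P=np.eye(3)-np.outer(d,d);A+=P;b+=P@o;R.append((o,P))
    x=np.linalg.solve(A,b);return x,[np.linalg.norm(P@(x-o)) for o,P in R]
def proj(c,p):
    p=np.atleast_2d(p);q=(p-c['pose'][:3,3])@c['pose'][:3,:3];q=q*[1,-1,-1]
    return cv2.projectPoints(q,np.zeros(3),np.zeros(3),c['intrinsics'],c['dist'])[0][:,0]
def quad(mask):
    cn=max(cv2.findContours(mask,cv2.RETR_EXTERNAL,cv2.CHAIN_APPROX_NONE)[0],key=cv2.contourArea)
    h=cv2.convexHull(cn)
    e=1
    while True:
        a=cv2.approxPolyDP(h,e,True)
        if len(a)<=4: break
        e+=.25
    a=a[:,0].astype(float)
    # refine: fit lines to contour pts near each edge
    pts=cn[:,0].astype(float);L=[]
    for i in range(4):
        p,q=a[i],a[(i+1)%4];d=(q-p)/np.linalg.norm(q-p);n=np.array([-d[1],d[0]])
        t=(pts-p)@d;s=(pts-p)@n;m=(abs(s)<2)&(t>3)&(t<np.linalg.norm(q-p)-3)
        vx,vy,x0,y0=cv2.fitLine(pts[m].astype(np.float32),cv2.DIST_L2,0,.01,.01).ravel();L.append(np.cross([x0,y0,1],[x0+vx,y0+vy,1]))
    return np.array([(lambda x:x[:2]/x[2])(np.cross(L[i-1],L[i])) for i in range(4)])
E
python3 - <<'E'
from h import *
np.set_printoptions(precision=4,suppress=True)
t=cv2.imread('pics/top0.png');s=cv2.imread('pics/scene0.png')
ct=vision.get_calibration('top');cs=vision.get_calibration('scene')
def hm(im,lo,hi,box):
    m=cv2.inRange(cv2.cvtColor(im,cv2.COLOR_BGR2HSV),lo,hi);k=np.zeros_like(m);x0,y0,x1,y1=box;k[y0:y1,x0:x1]=m[y0:y1,x0:x1];return k
qt=quad(hm(t,(105,120,60),(125,255,255),(215,230,290,280)))
qs=quad(hm(s,(100,120,60),(125,255,255),(330,160,390,215)))
print(qt,qs)
# order by proximity: use plane z=.1 estimates
a=plane(ct,qt,.1);b=plane(cs,qs,.1)
P=[]
for i in range(4):
    j=np.argmin(np.linalg.norm(a[i]-b,axis=1));x,e=tri([ct,cs],[qt[i],qs[j]]);P.append(x);print(x,e)
P=np.array(P);print('c',P.mean(0));
for i in range(4):
    d=P[(i+1)%4]-P[i];print(np.linalg.norm(d),d/np.linalg.norm(d))
for im,c,box,n in((t,ct,(395,240,435,285),'t'),(s,cs,(210,265,265,310),'s')):
    m=hm(im,(0,140,60),(8,255,255),box)|hm(im,(172,140,60),(180,255,255),box)
    m=cv2.morphologyEx(m,cv2.MORPH_CLOSE,np.ones((5,5)))
    cn=max(cv2.findContours(m,cv2.RETR_EXTERNAL,cv2.CHAIN_APPROX_NONE)[0],key=cv2.contourArea)
    rr=cv2.minAreaRect(cn);print(n,rr);p=plane(c,cv2.boxPoints(rr),.03);print(p,p.mean(0))
# yellow
yt=hm(t,(20,100,80),(35,255,255),(295,240,325,285));ys=hm(s,(20,100,80),(35,255,255),(295,205,325,240))
for m in(yt,ys):
    cn=max(cv2.findContours(m,cv2.RETR_EXTERNAL,cv2.CHAIN_APPROX_NONE)[0],key=cv2.contourArea);print(cv2.minAreaRect(cn),cv2.boxPoints(cv2.minAreaRect(cn)))
E
```

```text
[[268.0182 248.0913]
 [265.1181 267.5108]
 [232.766  262.8474]
 [235.6799 243.3194]] [[364.211  175.1355]
 [372.2829 186.4361]
 [349.4492 205.3943]
 [340.8819 194.4542]]
[0.5507 0.1495 0.087 ] [np.float64(0.0007083672857237285), np.float64(0.0007083672857236797)]
[0.4983 0.1607 0.0774] [np.float64(0.0029618059619838746), np.float64(0.002961805961983835)]
[0.51   0.246  0.1141] [np.float64(0.003272573971623018), np.float64(0.0032725739716230927)]
[0.5611 0.2345 0.1193] [np.float64(0.0003272508841997375), np.float64(0.0003272508841996252)]
c [0.53   0.1977 0.0995]
0.054491936155630256 [-0.9629  0.2038 -0.1766]
0.09367188938478686 [0.1252 0.9116 0.3916]
0.05268745455613846 [ 0.9707 -0.2186  0.1001]
0.09151643372827914 [-0.1136 -0.9286 -0.3533]
t ((412.853515625, 262.49139404296875), (33.0892219543457, 20.877723693847656), 66.80140686035156)
[[ 0.5411 -0.2207  0.03  ]
 [ 0.5644 -0.2778  0.03  ]
 [ 0.4748 -0.3127  0.03  ]
 [ 0.4519 -0.2558  0.03  ]] [ 0.508  -0.2668  0.03  ]
s ((235.6000213623047, 288.8000183105469), (33.98823165893555, 21.466251373291016), 26.56505012512207)
[[ 0.484  -0.3173  0.03  ]
 [ 0.4529 -0.259   0.03  ]
 [ 0.5508 -0.2219  0.03  ]
 [ 0.5796 -0.2799  0.03  ]] [ 0.5168 -0.2695  0.03  ]
((308.1346130371094, 266.326904296875), (5.0990190505981445, 27.26013946533203), 11.309932708740234) [[302.9615 279.1923]
 [308.3077 252.4615]
 [313.3077 253.4615]
 [307.9615 280.1923]]
((312.08001708984375, 222.94003295898438), (24.40000343322754, 3.4000000953674316), 53.13010025024414) [[303.4  214.2 ]
 [306.12 212.16]
 [320.76 231.68]
 [318.04 233.72]]
```

Candidates, in top-view pixels:
- Finned red rack at (413,263).
- Red tip box at (313,173), with a white top and no fin.
- Purple look-alikes at (367,238), (405,317) and (506,229).
- Red tube cap at (235,174).

I choose (413,263). The close crop confirms a red block with a fin. Next I move so the wrist camera looks at the station.

```bash
python3 -m handwheel '[[[0.4,-0.6,0.4,-1],[0.4,-0.7,0.3,-1],[0.4,-0.7,0.2,-1],[0.4,-0.7,0.2,-1],[0.4,-0.7,0.2,-1],[0.4,-0.7,0.2,-1],[0.4,-0.7,0.2,-1],[0.4,-0.7,0.2,-1]]]' 87; python3 -m handwheel '[[[0.4,-0.7,0.1,-1],[0.4,-0.7,0.1,-1],[0.4,-0.7,0.1,-1],[0.4,-0.7,0.1,-1],[0.4,-0.7,0.1,-1],[0.4,-0.7,0.1,-1],[0.4,-0.7,0,-1],[0,0,0,0]]]'
```

```text
time_s: 0.95
tcp_pos: [0.4124, 0.3848, 0.2987]
eef_rot: [14.2, 89.4, -141.9]
contact_force: [0.5, -0.4, 0.0]
gripper_width: 0.0871
time_s: 1.75
tcp_pos: [0.5281, 0.1769, 0.3242]
eef_rot: [12.6, 89.4, 179.6]
contact_force: [-0.3, 0.3, -0.0]
gripper_width: 0.0869
```

```bash
cat >> h.py <<'E'
from plant import readout
import pickle
def wshot(n):
    c=vision.get_calibration('wrist');s=readout.get_state();im=vision.capture('wrist')
    cv2.imwrite(f'pics/{n}.png',im);pickle.dump((c,s),open(f'pics/{n}.pkl','wb'));return im,c,s
def wload(n):
    c,s=pickle.load(open(f'pics/{n}.pkl','rb'));return cv2.imread(f'pics/{n}.png'),c,s
def R(s):
    from scipy.spatial.transform import Rotation as Q
    return Q.from_euler('xyz',s['eef_rot'],degrees=True).as_matrix()
def jaw(s):
    z=R(s)[:,2];return np.degrees(np.arctan2(z[1],z[0]))
E
python3 - <<'E'
from h import *
im,c,s=wshot('w1');print(jaw(s),R(s)[:,0],c['pose'][:3,3]-s['tcp_pos'])
E
```

```text
167.08819934533352 [-9.98178627e-03  6.11461952e-05 -9.99950179e-01] [-0.01465206 -0.07074264  0.15830263]
```

View pics/w1.png

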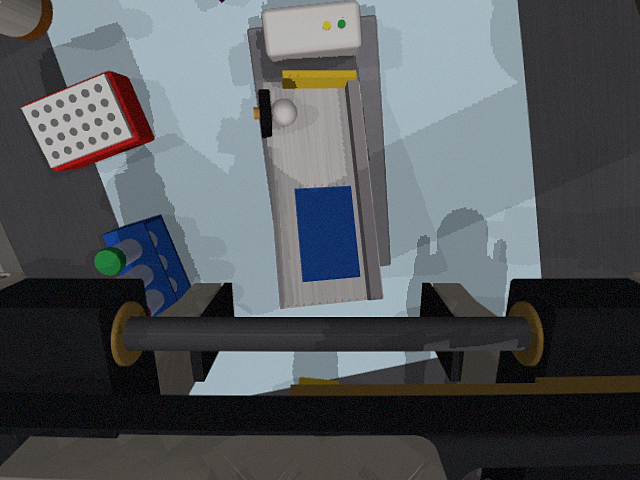

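```bash
cat > m1.py <<'E'
from h import *
import sys
np.set_printoptions(precision=4,suppress=True)
name=sys.argv[1]; x0,y0,x1,y1=map(int,sys.argv[2:6])
im,c,s=wload(name)
m=cv2.inRange(cv2.cvtColor(im,cv2.COLOR_BGR2HSV),(105,120,50),(128,255,255));k=np.zeros_like(m);k[y0:y1,x0:x1]=m[y0:y1,x0:x1]
q=quad(k);print(q)
s22,s10=np.sin(np.radians([22,10]))
L=[(-165,-26),(-165,36),(-65,36),(-65,-26)]
z=lambda p:(55-p[0]*s22+p[1]*s10)/1000
# order: choose cyclic assignment giving best size
best=None
for r0 in range(4):
  for rev in(1,-1):
    LL=np.roll(np.array(L)[::rev],r0,0)
    P=np.array([plane(c,q[i],z(LL[i]))[0] for i in range(4)])
    e=sum(abs(np.linalg.norm(P[i]-P[j])-np.linalg.norm(LL[i]-LL[j])/1000) for i in range(4) for j in range(i))
    xd=sum((LL[i][0]+115)*P[i] for i in range(4))
    if xd[1]>0: continue
    if best is None or e<best[0]: best=(e,LL,P)
e,LL,P=best
print(e,LL);print(P)
xd=sum((LL[i][0]+115)*P[i] for i in range(4));xd/=np.linalg.norm(xd)
yd=sum((LL[i][1]-5)*P[i] for i in range(4));yd/=np.linalg.norm(yd)
print('x',xd,np.degrees(np.arctan2(xd[1],xd[0])),np.degrees(np.arcsin(xd[2])),'y',yd,np.degrees(np.arctan2(yd[1],yd[0])),np.degrees(np.arcsin(yd[2])),'dot',xd@yd)
print('landing',P.mean(0),'org',P.mean(0)+xd*.115-yd*.005)
for i in range(4):
  for j in range(i): print(LL[i],LL[j],np.linalg.norm(P[i]-P[j]),np.linalg.norm(LL[i]-LL[j]))
E
python3 m1.py w1 285 175 375 290
```

```text
[[349.7616 185.9471]
 [359.2696 275.7785]
 [302.6624 280.9216]
 [294.8371 189.1177]]
0.00933735301308488 [[ -65  -26]
 [-165  -26]
 [-165   36]
 [ -65   36]]
[[0.4952 0.1583 0.0748]
 [0.5067 0.2491 0.1123]
 [0.5653 0.2372 0.1231]
 [0.5538 0.1471 0.0856]]
x [-0.1167 -0.9176 -0.3801] -97.25059866419366 -22.338553792908037 y [ 0.9655 -0.1907  0.1774] -11.171075480796516 10.218836970213818 dot -0.005191448833590786
landing [0.5302 0.1979 0.0989] org [0.512  0.0934 0.0544]
[-165  -26] [-65 -26] 0.09885669887407315 100.0
[-165   36] [-65 -26] 0.11601299055006313 117.66052864066182
[-165   36] [-165  -26] 0.060786385711755514 62.0
[-65  36] [-65 -26] 0.060587097177099265 62.0
[-65  36] [-165  -26] 0.11547644409372892 117.66052864066182
[-65  36] [-165   36] 0.0982640878615188 100.0
```

```bash
python3 -m handwheel '[[[0.1,-0.9,0,-1],[0.1,-0.95,0,-1],[0.1,-0.95,-0.1,-1],[0.1,-0.95,-0.1,-1],[0.1,-0.95,-0.1,-1],[0.1,-0.95,-0.1,-1],[0.1,-0.95,-0.2,-1],[0.1,-0.95,-0.2,-1]]]' ; python3 -m handwheel '[[[0.1,-0.95,-0.3,-1],[0.1,-0.95,-0.3,-1],[0.1,-0.95,-0.3,-1],[0.1,-0.3,-0.2,0],[0,0,0,0]]]'; python3 - <<'E'
from h import *
im,c,s=wshot('w2');print(s['tcp_pos'],jaw(s))
E
```

```text
time_s: 2.6
tcp_pos: [0.5588, -0.1243, 0.2909]
eef_rot: [-5.1, 89.4, 121.8]
contact_force: [1.3, 0.6, 0.1]
gripper_width: 0.0874
time_s: 3.1
tcp_pos: [0.5749, -0.2544, 0.2425]
eef_rot: [5.7, 89.3, 117.2]
contact_force: [-0.3, 0.1, 0.4]
gripper_width: 0.0873
[ 0.57493814 -0.25439774  0.24247958] 111.49309204993175
```

View pics/w2.png

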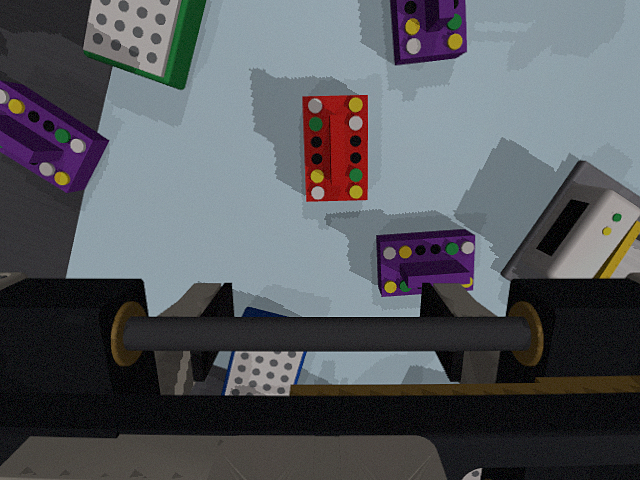

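```bash
python3 - <<'E'
from h import *
np.set_printoptions(precision=4,suppress=True)
im,c,s=wload('w2')
hsv=cv2.cvtColor(im,cv2.COLOR_BGR2HSV)
m=cv2.inRange(hsv,(0,130,50),(8,255,255))|cv2.inRange(hsv,(172,130,50),(180,255,255))
k=np.zeros_like(m);k[80:215,290:385]=m[80:215,290:385];k=cv2.morphologyEx(k,cv2.MORPH_CLOSE,np.ones((7,7)))
q=quad(k);print(q);P=plane(c,q,.03);print(P,P.mean(0))
for i in range(4):
    d=P[(i+1)%4]-P[i];print(np.linalg.norm(d),np.degrees(np.arctan2(d[1],d[0])))
# predicted fin corners
ang=None
cv2.imwrite('pics/c4.png',cv2.resize(im[80:220,280:390],None,fx=4,fy=4,interpolation=2))
E
```

```text
[[367.1447  94.7409]
 [366.7121 198.965 ]
 [306.2319 200.4087]
 [302.551   96.4954]]
[[ 0.4529 -0.2588  0.03  ]
 [ 0.5441 -0.2204  0.03  ]
 [ 0.5677 -0.2767  0.03  ]
 [ 0.4769 -0.3148  0.03  ]] [ 0.5104 -0.2677  0.03  ]
0.09888230187911164 22.86540713293189
0.06106933868976547 -67.18832458549117
0.0985439886302082 -157.23296932475677
0.06090076171804627 113.12995129770356
```

View pics/c4.png

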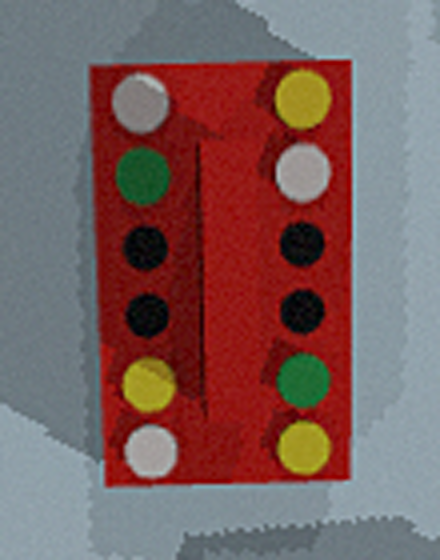

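```bash
python3 -m handwheel '[[[-0.8,-0.15,-0.5,0.3],[-0.8,-0.15,-0.5,0],[0,0,-0.8,0],[0,0,-0.8,0],[0,0,0,0]]]' 50; python3 - <<'E'
from h import *
im,c,s=wshot('w3');print(s['tcp_pos'],jaw(s))
print((np.array([.5104,-.2677])-s['tcp_pos'][:2])/.04,(112.9-jaw(s))/5,(.044-s['tcp_pos'][2])/.04)
E
```

```text
time_s: 3.65
tcp_pos: [0.5116, -0.2591, 0.1407]
eef_rot: [-34.4, 89.4, 79.4]
contact_force: [-0.2, 0.3, 0.3]
gripper_width: 0.0534
[ 0.51158954 -0.25905965  0.14074316] 113.88976001666275
[-0.02973847 -0.21600878] -0.19795200333254853 -2.4185788914111352
```

View pics/w3.png

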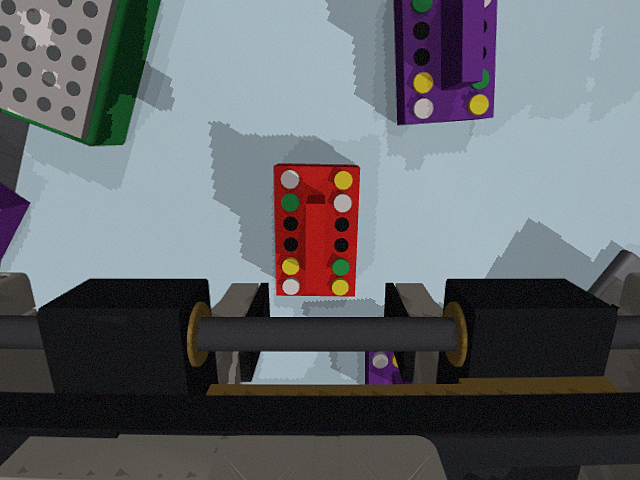

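```bash
python3 -m handwheel '[[[-0.03,-0.2,-0.4,-0.2],[0,-0.03,-0.4,0],[0,0,-0.2,0],[0,0,0,0]]]' ; python3 - <<'E'
from h import *
s=readout.get_state()
print((np.array([.5104,-.2677])-s['tcp_pos'][:2])/.04,(112.9-jaw(s))/5,(.044-s['tcp_pos'][2])/.04)
E
```

```text
time_s: 4.1
tcp_pos: [0.519, -0.2672, 0.1116]
eef_rot: [-98.0, 89.0, 15.4]
contact_force: [0.4, 0.2, 0.7]
gripper_width: 0.0502
[-0.2154419  -0.01145079] -0.10107076082968831 -1.6908258827525529
```

```bash
python3 -m handwheel '[[[-0.25,0,-0.4,-0.1],[-0.05,0,-0.4,0],[0,0,-0.3,0],[0,0,0,0]]]' ; python3 - <<'E'
from h import *
im,c,s=wshot('w4')
print((np.array([.5104,-.2677])-s['tcp_pos'][:2])/.04,(112.9-jaw(s))/5,(.044-s['tcp_pos'][2])/.04)
E
```

```text
time_s: 4.5
tcp_pos: [0.512, -0.2669, 0.0731]
eef_rot: [-109.6, 88.5, 3.5]
contact_force: [-0.5, -0.2, -0.2]
gripper_width: 0.05
[-0.03875734 -0.02096716] -0.04760064777194373 -0.727573836188114
```

View pics/w4.png

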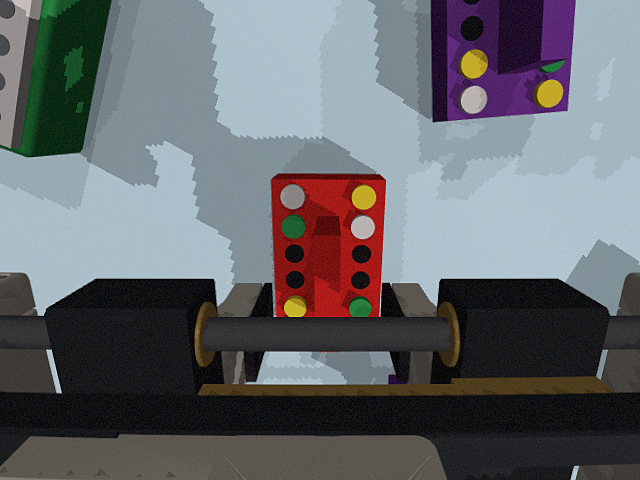

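```bash
python3 -m handwheel '[[[-0.05,0,-0.4,-0.05],[-0.05,0,-0.35,0],[0,0,-0.1,0],[0,0,0,0]]]' ; python3 - <<'E'
from h import *
s=readout.get_state()
print((np.array([.5104,-.2677])-s['tcp_pos'][:2])/.04,(112.9-jaw(s))/5,(.044-s['tcp_pos'][2])/.04,R(s)[:,0])
E
```

```text
time_s: 4.95
tcp_pos: [0.5129, -0.2678, 0.0439]
eef_rot: [-115.1, 88.1, -2.1]
contact_force: [0.9, 1.1, 1.0]
gripper_width: 0.0499
[-0.06127447  0.00172352] -0.023148390491493843 0.0012796600615783485 [ 0.03396861 -0.00125652 -0.99942211]
```

```bash
python3 -m handwheel '[[[0,0,0,0],[0,0,0,0],[0,0,0,0],[0,0,0,0],[0,0,0,0],[0,0,0,0]]]' 0 20; python3 -m handwheel '[[[0,0,0.2,0],[0,0,0.4,0],[0,0,0.5,0],[0,0,0.5,0],[0,0,0,0]]]'; python3 - <<'E'
from h import *
im,c,s=wshot('w5');print(jaw(s),R(s)[:,0])
E
```

```text
time_s: 5.55
tcp_pos: [0.5149, -0.2681, 0.0472]
eef_rot: [-116.4, 87.8, -3.3]
contact_force: [-1.3, 2.2, 1.6]
gripper_width: 0.0117
time_s: 6.05
tcp_pos: [0.5123, -0.2675, 0.1125]
eef_rot: [-114.4, 88.1, -1.4]
contact_force: [-0.2, -0.2, -2.8]
gripper_width: 0.0119
113.00913444160511 [ 3.23120667e-02 -7.69447027e-04 -9.99477533e-01]
```

View pics/w5.png

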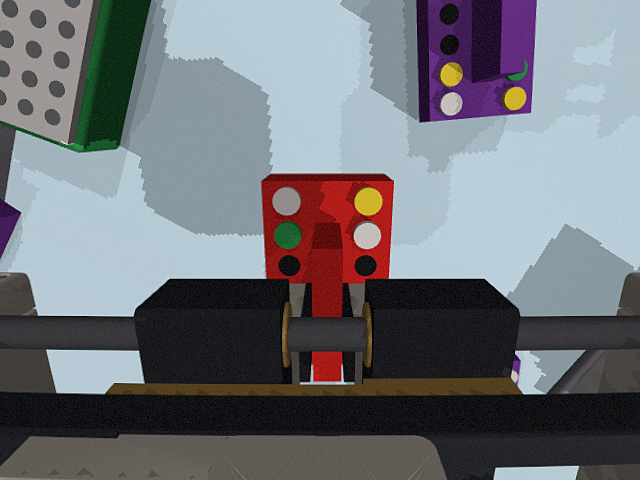

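```bash
python3 - <<'E'
from h import *
im,c,s=wload('w5')
p=plane(c,[[262.5,181.5],[393.5,181]],s['tcp_pos'][2]-.017);print(p-s['tcp_pos'],np.linalg.norm(p[0]-p[1]))
d=p.mean(0)-s['tcp_pos'];u=p[0]-p[1];print(np.degrees(np.arctan2(u[1],u[0])));print(np.linalg.norm(d[:2]),np.degrees(np.arctan2(d[1],d[0])))
# target
a=np.radians(-97.25);cx,sx=np.cos(np.radians(22)),np.sin(np.radians(22))
x=np.array([np.cos(a)*cx,np.sin(a)*cx,-sx]);h=np.array([np.cos(a),np.sin(a),0])
s10=np.sin(np.radians(10));zz=np.array([0,0,1.])
yr=np.cross(zz,h)
zr=np.cross(x,yr)
y=yr*np.cos(np.arcsin(s10/zr[2]))+zr*s10/zr[2]
n=np.cross(x,y);print(x,y,n)
L=np.array([.5302,.1979,.0989]);E=L+.031*y;C=E-.031*yr
print('C',C)
for off in(0,.004):
    G=C+.066*zr-off*x; T=G-np.array([0,0,.0188]);print('flush pitched TCP',T)
# level held: uphill edge touching z: +y uphill corner
C0=None
hl=.05
corner=lambda T:T+np.array([0,0,-.047])+.004*h-hl*h+.031*yr
T=G-np.array([0,0,.0188]);k=corner(T);print('corner height above deck when level at that TCP',(k-L)@n/n[2])
E
```

```text
[[-0.03737022 -0.04915035 -0.017     ]
 [-0.06162582  0.00696783 -0.017     ]] 0.061135781963771216
-66.62486123865092
0.05380422787007086 -156.9209941040121
[-0.11700965 -0.91977097 -0.37460659] [ 0.965598   -0.19356344  0.17364818] [-0.23222669 -0.34140087  0.91077781]
C [0.52938138 0.1958117  0.10428309]
flush pitched TCP [0.52626124 0.17128534 0.14667723]
flush pitched TCP [0.52672928 0.17496442 0.14817565]
corner height above deck when level at that TCP -0.013201913371696685
```

```bash
python3 -m handwheel '[[[0,0,0.5,0],[0,0.1,0.8,0],[0,0.3,0.9,0.5],[0,0.5,0.6,1],[0,0.7,0.2,1],[0,0.8,0,1],[0,0.8,0,1],[0,0.8,0,1]]]'  - 20; python3 -m handwheel '[[[0,0.8,0,1],[0,0.8,0,1],[0,0.8,0,1],[0,0.8,0,1],[0,0.8,0,1],[0,0.8,0,1],[0,0.8,0,1],[0,0.5,0,0.3]]]'; python3 - <<'E'
from h import *
s=readout.get_state();print(jaw(s),R(s)[:,0],s['gripper_width'])
E
```

```text
time_s: 6.9
tcp_pos: [0.5042, -0.1034, 0.2248]
eef_rot: [-91.5, 89.1, 49.5]
contact_force: [-0.1, 0.5, -3.4]
gripper_width: 0.0116
time_s: 7.7
tcp_pos: [0.4969, 0.1508, 0.2147]
eef_rot: [-37.7, 89.1, 141.4]
contact_force: [0.4, 0.3, -4.0]
gripper_width: 0.012
179.06096271383075 [-0.01286238  0.01027148 -0.99986452] 0.011996457565573779
```

```bash
python3 -m handwheel '[[[0.4,0.3,0,-0.6],[0.3,0.2,0,-0.5],[0,0,0,0]]]'; python3 - <<'E'
from h import *
im,c,s=wshot('w6');print(jaw(s),R(s)[:,0]);print((np.array([.527,.175,.162])-s['tcp_pos'])/.04,(172.75-jaw(s))/5)
E
```

```text
time_s: 8.0
tcp_pos: [0.5232, 0.1743, 0.2103]
eef_rot: [-21.9, 88.9, 151.8]
contact_force: [-0.2, -1.0, -2.7]
gripper_width: 0.0116
173.65201210599548 [-0.01760115  0.00944408 -0.99980048]
[ 0.09613542  0.01749686 -1.20781105] -0.18040242119909636
```

View pics/w6.png

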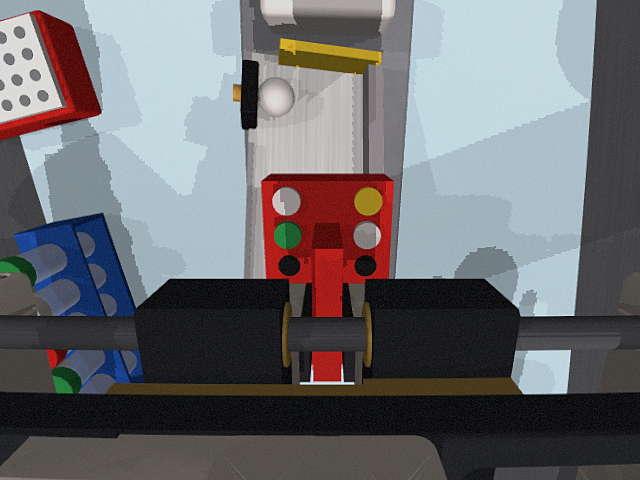

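```bash
python3 -m handwheel '[[[0.1,0,-0.5,-0.2],[0.05,0,-0.4,0],[0,0,0,0]]]' 0 14; python3 - <<'E'
from h import *
s=readout.get_state();print(jaw(s),s['contact_force']);print((np.array([.527,.175,.162])-s['tcp_pos'])/.04,(172.75-jaw(s))/5)
E
```

```text
time_s: 8.35
tcp_pos: [0.5262, 0.1719, 0.1713]
eef_rot: [-13.9, 88.7, 158.8]
contact_force: [-1.4, -0.6, -3.3]
gripper_width: 0.0117
172.74424479011853 [-1.43210772 -0.63682379 -3.2919653 ]
[ 0.02050128  0.07741307 -0.23287671] 0.0011510419762942093
```

```bash
python3 -m handwheel '[[[0.03,0.08,-0.15,0],[0,0,-0.08,0],[0,0,-0.08,0]]]'; python3 -m handwheel '[[[0,0,-0.08,0],[0,0,-0.08,0]]]';python3 -m handwheel '[[[0,0,-0.08,0],[0,0,-0.08,0]]]'
```

```text
time_s: 8.65
tcp_pos: [0.527, 0.174, 0.1597]
eef_rot: [-12.2, 88.7, 160.6]
contact_force: [-5.6, -6.8, 9.3]
gripper_width: 0.0121
time_s: 8.85
tcp_pos: [0.5265, 0.1712, 0.156]
eef_rot: [-1.8, 88.8, 171.0]
contact_force: [-4.5, -7.1, 8.5]
gripper_width: 0.0121
time_s: 9.05
tcp_pos: [0.5261, 0.1683, 0.1525]
eef_rot: [7.4, 88.8, -179.7]
contact_force: [-3.4, -6.4, 6.5]
gripper_width: 0.0117
```

```bash
python3 -m handwheel '[[[0,0.1,-0.06,0],[0,0.1,-0.06,0]]]' 0 7; python3 - <<'E'
from h import *
im,c,s=wshot('w7');print(jaw(s),s['contact_force'])
t=vision.capture('scene');cv2.imwrite('pics/s7.png',cv2.resize(t[130:260,270:430],None,fx=4.5,fy=4.5,interpolation=2))
E
```

```text
time_s: 9.25
tcp_pos: [0.5263, 0.1749, 0.1496]
eef_rot: [9.0, 88.9, -178.2]
contact_force: [-0.7, -2.1, 0.8]
gripper_width: 0.0118
172.8508774351513 [-0.72631673 -2.06062561  0.84731239]
```

View pics/w7.png

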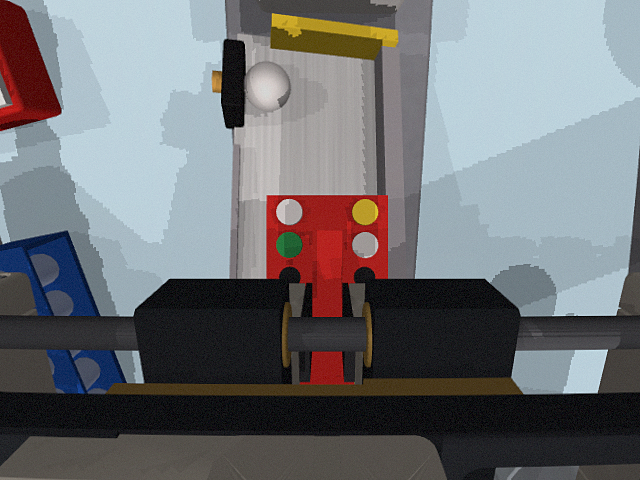

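View pics/s7.png

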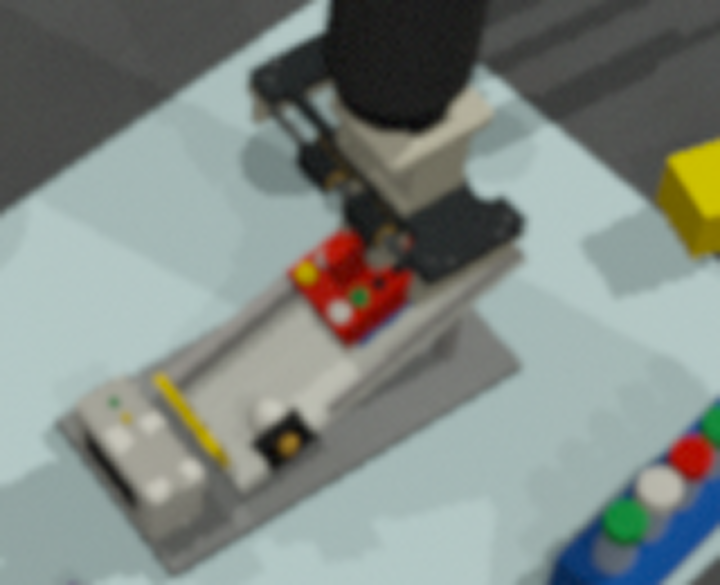

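```bash
python3 -m handwheel '[[[0,0.02,-0.05,0],[0,0.02,-0.05,0]]]'; python3 -m handwheel '[[[0,0.02,-0.05,0]]]';python3 -m handwheel '[[[0,0,-0.05,0]]]';  python3 - <<'E'
from h import *
im,c,s=wshot('w8');print(jaw(s),s['contact_force'])
E
```

```text
time_s: 9.55
tcp_pos: [0.5261, 0.1773, 0.1455]
eef_rot: [8.6, 88.9, -178.4]
contact_force: [-6.2, -2.7, 10.5]
gripper_width: 0.0121
time_s: 9.65
tcp_pos: [0.526, 0.178, 0.1442]
eef_rot: [10.2, 88.9, -176.9]
contact_force: [-5.9, -3.1, 9.9]
gripper_width: 0.012
time_s: 9.75
tcp_pos: [0.5261, 0.1781, 0.143]
eef_rot: [10.6, 88.9, -176.5]
contact_force: [-6.0, -2.8, 10.5]
gripper_width: 0.012
172.9739525412262 [-6.0073155  -2.81876623 10.54139576]
```

View pics/w8.png

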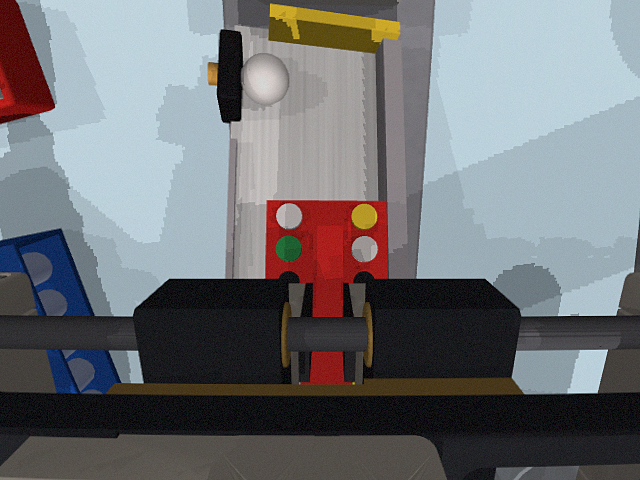

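```bash
python3 -m handwheel '[[[0,0,0,0]]]' 0 4; python3 -m handwheel '[[[0,0,0,0]]]' 13;  python3 - <<'E'
from h import *
im,c,s=wshot('w9');print(jaw(s),s['contact_force'])
E
```

```text
time_s: 9.9
tcp_pos: [0.5261, 0.1782, 0.1431]
eef_rot: [10.4, 89.0, -176.6]
contact_force: [-0.6, -1.5, -0.4]
gripper_width: 0.0127
time_s: 10.0
tcp_pos: [0.5261, 0.1784, 0.143]
eef_rot: [9.4, 89.0, -177.6]
contact_force: [-1.3, -1.7, -0.9]
gripper_width: 0.0129
172.9952497754015 [-1.29929528 -1.6957328  -0.87798501]
```

View pics/w9.png

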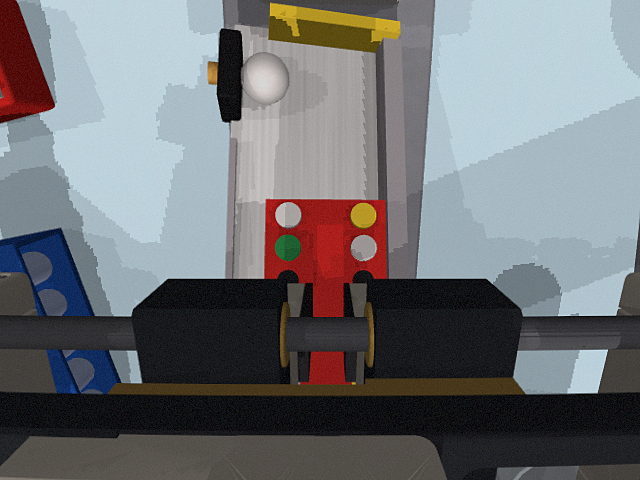

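```bash
python3 -m handwheel '[[[0,0,0,0],[0,0,0,0]]]' 16;  python3 - <<'E'
from h import *
im,c,s=wshot('w10');print(jaw(s),s['contact_force'])
E
```

```text
time_s: 10.25
tcp_pos: [0.526, 0.1788, 0.1423]
eef_rot: [8.7, 88.9, -178.3]
contact_force: [-0.6, 0.4, -0.9]
gripper_width: 0.0155
172.99578483650166 [-0.625741    0.36325688 -0.91630084]
```

View pics/w10.png

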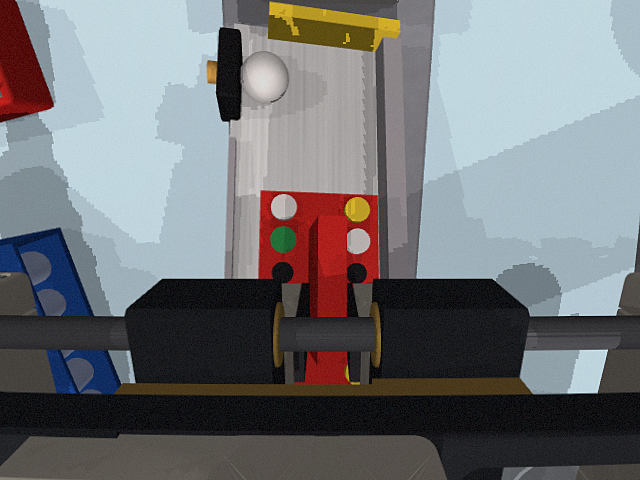

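```bash
python3 -m handwheel '[[[0,0,0,0],[0,0,0,0],[0,0,0,0],[0,0,0,0],[0,0,0,0],[0,0,0,0]]]' 60;  python3 - <<'E'
from h import *
im,c,s=wshot('w11');print(jaw(s),s['contact_force'])
E
```

```text
time_s: 10.9
tcp_pos: [0.5274, 0.1797, 0.1429]
eef_rot: [4.0, 89.1, 177.0]
contact_force: [-0.3, -0.2, 0.5]
gripper_width: 0.0573
173.02359943872423 [-0.33703706 -0.17804438  0.49520766]
```

View pics/w11.png

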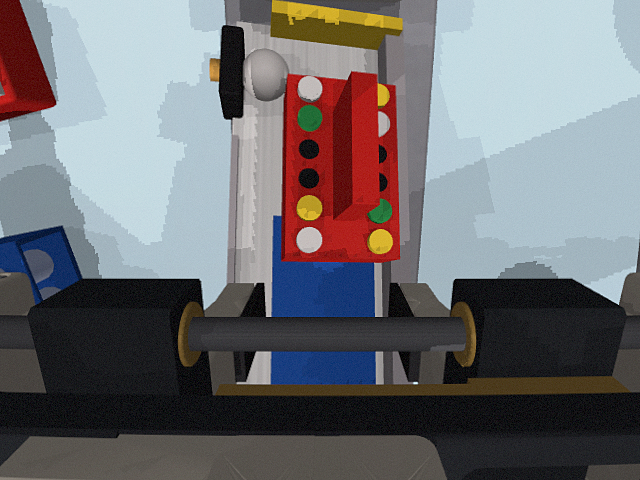

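```bash
python3 -m handwheel '[[[0,0.1,0.5,0],[-0.1,0.5,0.3,0],[0,0.2,0,0],[0,0,0,0],[0,0,0,0]]]' 0 20;  python3 - <<'E'
from h import *
im,c,s=wshot('w12');print(jaw(s),s['contact_force']);print((np.array([.5226,.2028,.113])-s['tcp_pos'])/.04,(172.75-jaw(s))/5)
E
```

```text
time_s: 11.45
tcp_pos: [0.5227, 0.2118, 0.1749]
eef_rot: [6.6, 89.0, 179.6]
contact_force: [-0.1, 0.4, 0.2]
gripper_width: 0.0259
173.00028932908023 [-0.05028009  0.42431077  0.22258901]
[-0.00309003 -0.22591108 -1.54653704] -0.05005786581604639
```

View pics/w12.png

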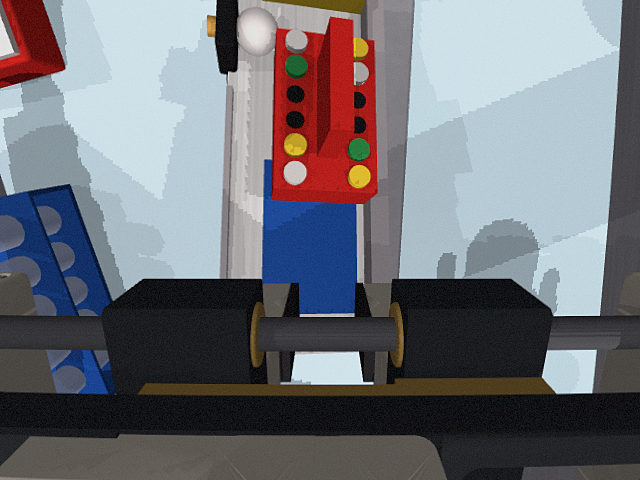

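```bash
python3 - <<'E'
from h import *
im,c,s=wload('w12')
x=np.array([-0.117,-0.91977,-0.3746]);y=np.array([.9656,-.19356,.17365]);n=np.cross(x,y);O=np.array([.512,.0934,.0547])
def ondeck(uv,zn):
    o,d=ray(c,uv);d=d[0];t=((O+zn*n-o)@n)/(d@n);p=o+t*d-O;return p@x*1e3,p@y*1e3
print('up left',ondeck([272,190.5],.03),'up right',ondeck([376.5,195],.03))
print('down left',ondeck([275,30],.03),'down right',ondeck([374,40],.03))
cv2.imwrite('pics/c5.png',cv2.resize(im[0:290,200:420],None,fx=2,fy=2,interpolation=2))
for p in ([0,-31,16],[-80,-31,16],[-150,-31,16],[14,41.5,15.5]): print(proj(c,O+np.array(p)@np.array([x,y,n])/1e3))
E
```

```text
up left (np.float64(-93.52766762457368), np.float64(32.09479258745176)) up right (np.float64(-93.03692619252759), np.float64(-30.3059861617602))
down left (np.float64(6.163597328061949), np.float64(32.132859981542424)) down right (np.float64(8.674798142335034), np.float64(-30.756236548382653))
[[367.78480566  65.13834806]]
[[369.85138126 180.48302399]]
[[371.56322751 290.05868976]]
[[258.93011439  32.06689788]]
```

View pics/c5.png

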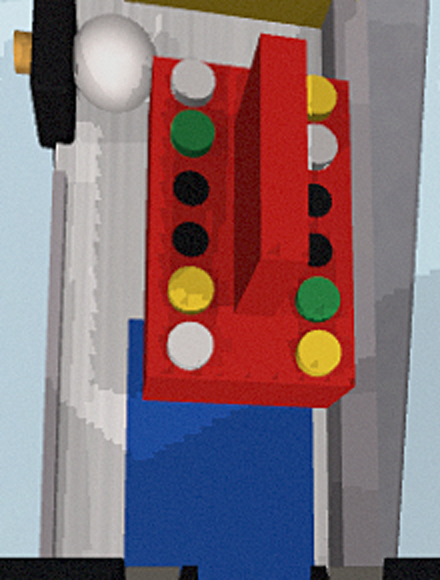

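```bash
python3 -m handwheel '[[[0,0,-0.4,0],[0,0,-0.4,0],[0,0,-0.4,0],[0,0,-0.1,0],[0,0,0,0]]]' 0 20;  python3 - <<'E'
from h import *
s=readout.get_state();print(jaw(s),s['contact_force'],R(s)[:,0]);print((np.array([.5226,.2068,.113])-s['tcp_pos'])/.04,(172.75-jaw(s))/5)
E
```

```text
time_s: 12.0
tcp_pos: [0.5221, 0.2086, 0.1194]
eef_rot: [12.6, 88.8, -174.5]
contact_force: [0.2, 0.2, -0.3]
gripper_width: 0.0001
172.88729985257459 [ 0.1762219   0.23814283 -0.32017493] [-0.02006261 -0.0019356  -0.99979685]
[ 0.0130466  -0.04457472 -0.15945408] -0.02745997051491713
```

```bash
python3 -m handwheel '[[[-0.02,-0.14,-0.1,0],[-0.02,-0.14,-0.06,0],[-0.02,-0.14,-0.06,0],[-0.02,-0.09,-0.04,0]]]'; python3 -m handwheel '[[[-0.01,-0.09,-0.04,0],[-0.01,-0.09,-0.04,0]]]'
```

```text
time_s: 12.4
tcp_pos: [0.5195, 0.1868, 0.1099]
eef_rot: [10.0, 89.0, -177.1]
contact_force: [0.2, -0.5, 0.6]
gripper_width: 0.0005
time_s: 12.6
tcp_pos: [0.5192, 0.1794, 0.1073]
eef_rot: [4.3, 89.1, 177.2]
contact_force: [-1.2, 4.6, 3.1]
gripper_width: 0.0004
```

```bash
python3 -m handwheel '[[[-0.01,-0.09,-0.037,0],[-0.01,-0.09,-0.037,0]]]'; python3 -m handwheel '[[[-0.01,-0.09,-0.037,0],[-0.01,-0.09,-0.037,0]]]'; python3 -m handwheel '[[[-0.01,-0.09,-0.037,0],[-0.01,-0.09,-0.037,0]]]'
```

```text
time_s: 12.8
tcp_pos: [0.5193, 0.173, 0.105]
eef_rot: [-6.1, 89.2, 166.8]
contact_force: [-1.0, 1.6, 0.9]
gripper_width: 0.0006
time_s: 13.0
tcp_pos: [0.5185, 0.1654, 0.1019]
eef_rot: [-7.1, 89.2, 165.8]
contact_force: [-0.6, 1.6, 1.0]
gripper_width: 0.0003
time_s: 13.2
tcp_pos: [0.5172, 0.1574, 0.0984]
eef_rot: [-5.1, 89.2, 167.8]
contact_force: [-0.6, 2.4, 1.1]
gripper_width: 0.0002
```

```bash
python3 - <<'E'
from h import *
im,c,s=wshot('w13');print(jaw(s))
E
```

```text
172.92966349334378
```

View pics/w13.png

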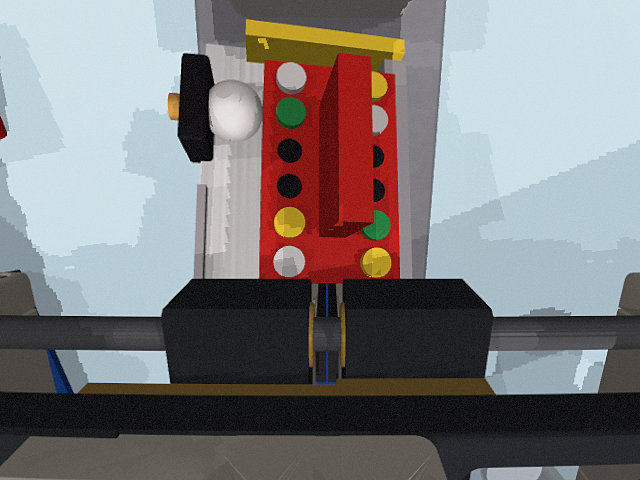

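```bash
python3 -m handwheel '[[[-0.01,-0.09,-0.037,0],[-0.01,-0.08,-0.033,0],[-0.01,-0.07,-0.03,0]]]'; python3 -m handwheel '[[[-0.01,-0.05,-0.02,0]]]'; python3 -m handwheel '[[[-0.01,-0.05,-0.02,0]]]'; python3 -m handwheel '[[[-0.01,-0.05,-0.02,0]]]'
```

```text
time_s: 13.55
tcp_pos: [0.5159, 0.1465, 0.0939]
eef_rot: [-2.7, 89.1, 170.2]
contact_force: [-0.3, 2.1, 1.1]
gripper_width: 0.0005
time_s: 13.65
tcp_pos: [0.5155, 0.1442, 0.093]
eef_rot: [-3.1, 89.2, 169.8]
contact_force: [-0.4, 2.1, 0.1]
gripper_width: 0.0009
time_s: 13.75
tcp_pos: [0.5152, 0.1422, 0.0922]
eef_rot: [-4.0, 89.2, 168.9]
contact_force: [-0.1, 1.8, 0.5]
gripper_width: 0.0007
time_s: 13.85
tcp_pos: [0.5155, 0.1414, 0.0919]
eef_rot: [-15.9, 89.2, 157.1]
contact_force: [-7.0, 14.6, 10.3]
gripper_width: 0.0004
```

```bash
python3 -m handwheel '[[[-0.02,-0.035,-0.014,0]]]'; python3 -c "
from h import *
s=readout.get_state();F=s['contact_force'];x=np.array([-0.117,-0.91977,-0.3746]);y=np.array([.9656,-.19356,.17365]);print(F@x,F@y,F@np.cross(x,y),jaw(s))"; python3 -m handwheel '[[[-0.02,-0.035,-0.014,0]]]';python3 -c "
from h import *
s=readout.get_state();F=s['contact_force'];x=np.array([-0.117,-0.91977,-0.3746]);y=np.array([.9656,-.19356,.17365]);print(F@x,F@y,F@np.cross(x,y),jaw(s))"
```

```text
time_s: 13.95
tcp_pos: [0.5155, 0.1416, 0.092]
eef_rot: [-30.7, 89.2, 142.2]
contact_force: [-2.5, 8.6, 4.3]
gripper_width: 0.0003
-9.222758041524866 -3.2911417390137876 1.6070925999257581 172.9260301452481
time_s: 14.05
tcp_pos: [0.5154, 0.1417, 0.092]
eef_rot: [-44.2, 89.2, 128.7]
contact_force: [-0.5, 6.6, 4.1]
gripper_width: 0.0002
-7.554651141113762 -1.0139490589214823 1.5598830103064762 172.9430135213273
```

```bash
cat > f.py <<'E'
from h import *
s=readout.get_state();F=s['contact_force'];x=np.array([-0.117,-0.91977,-0.3746]);y=np.array([.9656,-.19356,.17365]);print('DECK',F@x,F@y,F@np.cross(x,y),jaw(s))
E
python3 -m handwheel '[[[-0.04,-0.05,-0.02,0]]]';python3 f.py; python3 -m handwheel '[[[-0.04,-0.05,-0.02,0]]]';python3 f.py
python3 - <<'E'
from h import *
im,c,s=wshot('w14')
E
```

```text
time_s: 14.15
tcp_pos: [0.5153, 0.1416, 0.0921]
eef_rot: [-63.4, 89.2, 109.6]
contact_force: [1.3, 8.9, 3.4]
gripper_width: 0.0006
DECK -9.647483992394537 0.07919830600229054 -0.21052049711815507 172.977659330985
time_s: 14.25
tcp_pos: [0.5154, 0.1416, 0.0922]
eef_rot: [-79.5, 89.0, 93.6]
contact_force: [0.9, 8.4, 2.9]
gripper_width: 0.0004
DECK -8.85823288381967 -0.28462963607929254 -0.43916915336395473 173.01598555676492
```

View pics/w14.png

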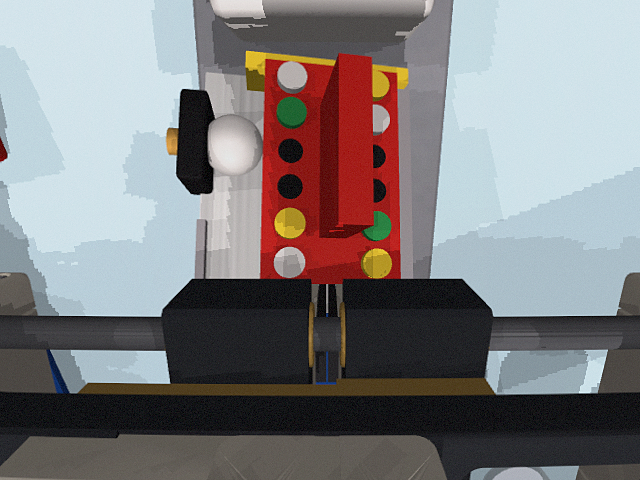

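```bash
python3 -m handwheel '[[[-0.05,-0.072,-0.028,0]]]';python3 f.py; python3 -m handwheel '[[[-0.05,-0.075,-0.028,0]]]';python3 f.py
```

```text
time_s: 14.4
tcp_pos: [0.5154, 0.1415, 0.0922]
eef_rot: [-93.1, 88.7, 79.9]
contact_force: [-1.1, 14.6, 4.8]
gripper_width: 0.0005
DECK -15.094674442576073 -3.093154643809457 -0.3926049450362711 173.05428439911387
time_s: 14.5
tcp_pos: [0.5154, 0.1414, 0.0923]
eef_rot: [-101.2, 88.4, 71.9]
contact_force: [-1.2, 13.7, 5.1]
gripper_width: 0.0006
DECK -14.39591243736122 -2.950730272824878 0.23279279132228675 173.08898897189724
```

```bash
python3 -m handwheel '[[[-0.07,-0.066,-0.026,0],[-0.07,-0.066,-0.026,0]]]';python3 f.py; python3 -m handwheel '[[[-0.07,-0.066,-0.026,0],[-0.07,-0.066,-0.026,0],[-0.07,-0.066,-0.026,0]]]';python3 f.py
```

```text
time_s: 14.7
tcp_pos: [0.5151, 0.1415, 0.093]
eef_rot: [-113.1, 87.7, 60.2]
contact_force: [4.2, 7.9, 0.8]
gripper_width: 0.0006
DECK -8.034521988062462 2.642756493078467 -2.892421040425071 173.20426698719245
time_s: 15.0
tcp_pos: [0.5149, 0.1412, 0.094]
eef_rot: [-121.7, 86.5, 51.7]
contact_force: [3.5, 9.8, 1.4]
gripper_width: 0.0002
DECK -9.975080174443544 1.7719429436349443 -2.8828441352317786 173.35376380847427
```

```bash
python3 -m handwheel '[[[-0.06,-0.072,-0.05,0]]]';python3 f.py; python3 -m handwheel '[[[-0.06,-0.072,-0.05,0]]]';python3 f.py;
```

```text
time_s: 15.1
tcp_pos: [0.5151, 0.1412, 0.0936]
eef_rot: [-123.1, 86.1, 50.4]
contact_force: [-1.5, 14.4, 4.7]
gripper_width: 0.0007
DECK -14.803445070315965 -3.4427615828335973 -0.3251788740776173 173.38183406268644
time_s: 15.2
tcp_pos: [0.5153, 0.1415, 0.0932]
eef_rot: [-124.0, 85.6, 49.5]
contact_force: [-0.7, 12.4, 6.2]
gripper_width: 0.0004
DECK -13.684633720309618 -2.050113300357647 1.583872623124514 173.41031072819143
```

```bash
python3 -m handwheel '[[[-0.06,-0.069,-0.045,0],[-0.06,-0.069,-0.045,0]]]';python3 f.py; python3 -m handwheel '[[[-0.06,-0.069,-0.045,0],[-0.06,-0.069,-0.045,0]]]';python3 f.py
```

```text
time_s: 15.4
tcp_pos: [0.5154, 0.1417, 0.0932]
eef_rot: [-125.6, 84.8, 48.0]
contact_force: [-1.7, 10.3, 8.8]
gripper_width: 0.0007
DECK -12.557160101200393 -2.1126883730672805 4.887650107082137 173.48918616360552
time_s: 15.6
tcp_pos: [0.5154, 0.1417, 0.0935]
eef_rot: [-126.9, 84.0, 46.8]
contact_force: [-1.2, 10.3, 7.5]
gripper_width: 0.0001
DECK -12.115867829010183 -1.8373522053959639 3.554882089440174 173.5703175293181
```

```bash
python3 -m handwheel '[[[-0.06,-0.071,-0.045,0],[-0.06,-0.071,-0.045,0],[-0.06,-0.071,-0.045,0]]]';python3 f.py; python3 -m handwheel '[[[-0.06,-0.071,-0.045,0],[-0.06,-0.071,-0.045,0],[-0.06,-0.071,-0.045,0]]]';python3 f.py
```

```text
time_s: 15.9
tcp_pos: [0.5155, 0.1417, 0.0938]
eef_rot: [-128.2, 82.7, 45.7]
contact_force: [-1.5, 11.6, 6.7]
gripper_width: 0.0004
DECK -12.977689853970402 -2.569964381609239 2.5087693589548814 173.65223410797879
time_s: 16.2
tcp_pos: [0.5155, 0.1418, 0.0942]
eef_rot: [-129.1, 81.4, 44.9]
contact_force: [-0.7, 11.9, 5.6]
gripper_width: 0.0006
DECK -12.970572967061527 -2.040707148681503 1.23599914364974 173.72768434155333
```

```bash
python3 - <<'E'
from h import *
im,c,s=wshot('w15');print(R(s)[:,0])
t=vision.capture('scene');cv2.imwrite('pics/s15.png',cv2.resize(t[130:260,270:430],None,fx=4.5,fy=4.5,interpolation=2))
E
python3 f.py
```

```text
[ 0.10558742  0.10522541 -0.98882704]
DECK -12.513996923182042 -2.289598873293566 1.6035246331348916 173.7190473140115
```

View pics/w15.png

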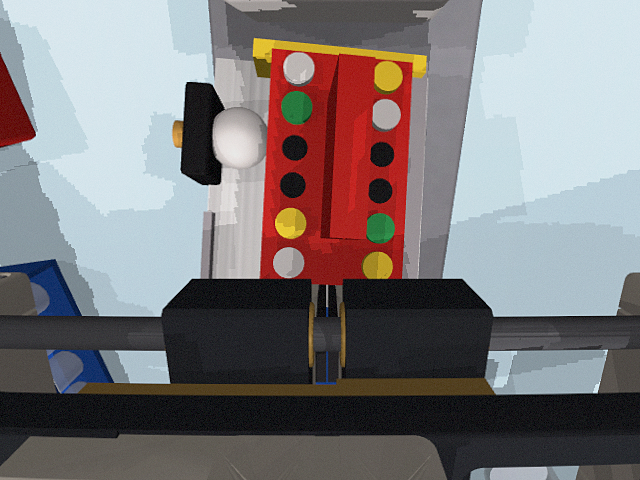

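View pics/s15.png

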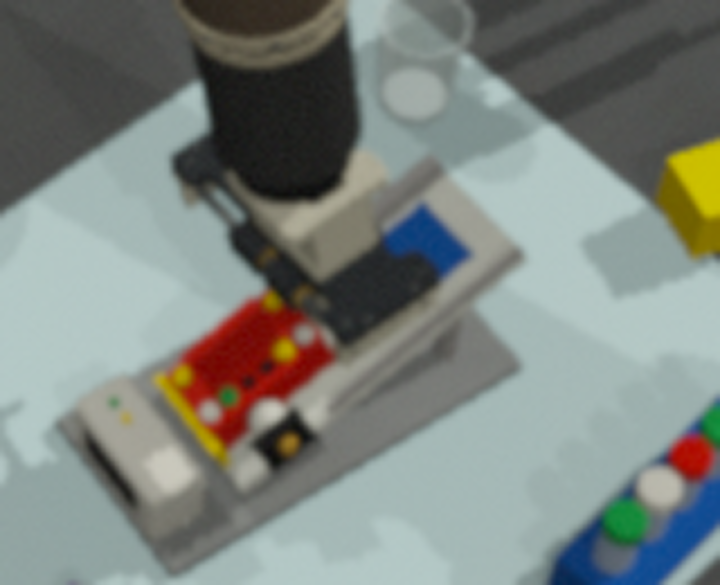

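```bash
python3 -m handwheel '[[[-0.06,-0.072,-0.045,0],[-0.06,-0.072,-0.045,0],[-0.06,-0.072,-0.045,0],[-0.06,-0.072,-0.045,0]]]';python3 f.py; python3 -m handwheel '[[[0.02,0.12,0.05,0],[0.05,0.4,0.16,0],[0.05,0.5,0.3,0],[0,0.4,0.8,0],[0,0,0.9,0],[0,0,0,0]]]'; python3 f.py;python3 - <<'E'
from h import *
im,c,s=wshot('w16');print(R(s)[:,0])
t=vision.capture('top');cv2.imwrite('pics/t16.png',t)
E
```

```text
time_s: 16.7
tcp_pos: [0.5156, 0.1418, 0.0946]
eef_rot: [-130.0, 79.7, 44.2]
contact_force: [-1.6, 12.0, 5.3]
gripper_width: 0.0004
DECK -12.800522390022712 -2.9613171993821203 1.1056250695219418 173.78823194222153
time_s: 17.3
tcp_pos: [0.5179, 0.1974, 0.1839]
eef_rot: [-130.4, 80.3, 43.8]
contact_force: [0.7, -0.0, 0.0]
gripper_width: 0.0001
DECK -0.057248918773505623 0.7198062487668413 -0.15280619263509615 173.79114437304617
[ 0.12118551  0.11601195 -0.98582722]
```

View pics/w16.png

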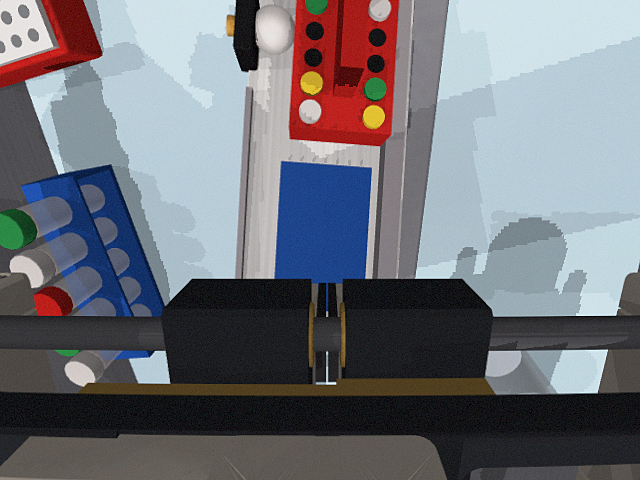

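View pics/t16.png

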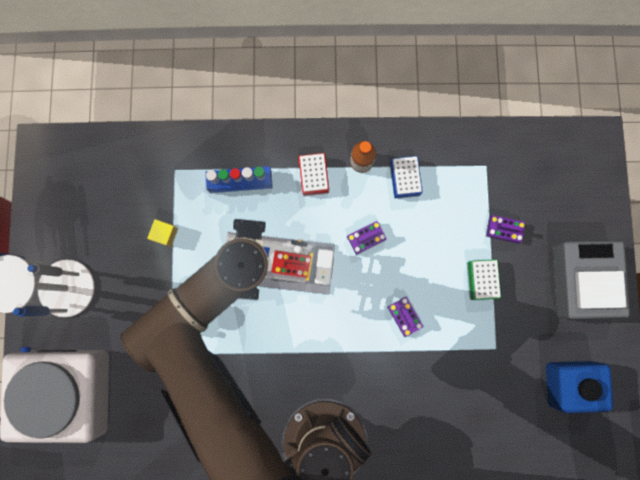

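```bash
python3 -m handwheel '[[[0,0,0.8,0],[0,-0.4,0.8,0],[0,-0.6,0.8,0],[0,-0.6,0.3,0],[0,0,0,0]]]'; python3 - <<'E'
from h import *
im,c,s=wshot('w17');cv2.imwrite('pics/c17.png',cv2.resize(im[0:280,220:420],None,fx=2.1,fy=2.1,interpolation=2))
x=np.array([-0.117,-0.91977,-0.3746]);y=np.array([.9656,-.19356,.17365]);n=np.cross(x,y);O=np.array([.512,.0934,.0547])
M=np.array([x,y,n])
for p in ([-50,31,30],[-50,-31,30],[50,31,30],[50,-31,30],[50,-40,22],[50,40,22],[-80,-31,16],[14,41.5,15.5]): print(p,proj(c,O+np.array(p)@M/1e3))
E
```

```text
time_s: 17.9
tcp_pos: [0.5114, 0.1261, 0.2833]
eef_rot: [-129.1, 81.6, 45.0]
contact_force: [0.1, 0.7, -0.1]
gripper_width: 0.0002
[-50, 31, 30] [[312.1644252  200.29334503]]
[-50, -31, 30] [[378.33588234 204.52690589]]
[50, 31, 30] [[317.81404169  91.72983144]]
[50, -31, 30] [[383.65040696  98.11760907]]
[50, -40, 22] [[390.59501147 102.17689143]]
[50, 40, 22] [[307.52975627  94.21206246]]
[-80, -31, 16] [[373.17390011 236.72105047]]
[14, 41.5, 15.5] [[303.58639678 134.20010821]]
```

View pics/c17.png

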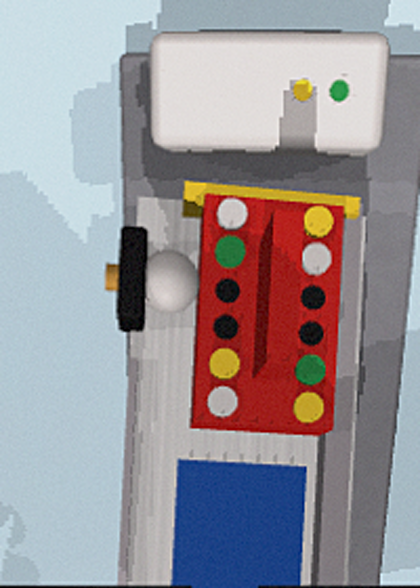

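```bash
python3 -c "
from plant import close_job
print(close_job())"
```

```text
the job is handed in; nothing more can be done
None
```

The red rack is home in the corner against the rail and the yellow stop, and I handed the job in at about 18 s. No verdict was reported.

- **Lift and landing:** I lifted the rack by its fin and set it on the blue patch still in the grip. The tool cannot tilt, so the rack pitched about the pads as its uphill end touched. It met the deck with about 12–14 N. Opening the fingers to 16 mm let it roll flat against the deck.
- **Slide:** I then opened the gripper and it slid down by itself. The ball nose caught it about 43 mm short of home.
- **Press:** I closed the gripper and pushed the rack past the ball to the stop. The force along the slope then read 12–15 N from about 15.1 to 16.7 s, before I backed away.
- **Uneven part of the press:** My first readings before that steady spell wandered from 7.6 to 16.5 N, still well below 25 N. They are readings at the ends of moves, so shorter peaks may have gone unseen.
- **Side force and tool lean:** The tool leaned up to 10° while pressing and pushed about 2–3 N away from the rail. The ball spring outweighs that.
- **Last checks:** The final wrist picture shows all four top corners of the rack within about 1.5 pixels of where they should be when home, which is 1–2 mm. It stayed there after I backed away. The last top view showed the bystanders where they started, except the beaker, which the arm hid. The gripper was clear of everything when I handed in.

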